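Sort the returned fittings: restock the couplings, scrap the flanges, shut the box

ROBOT

A 7-joint arm with a two-finger parallel gripper is mounted at the origin on the work surface. World frame = base frame: x ahead of the robot, y to its left, z up, the work surface at z = 0. Lengths are in m, angles in degrees, forces in N, time in s.
With the tool pointing down it reaches from about 0.35 to 0.775 m from the base axis. Payload 3.1 kg.
Tool frame: the origin (TCP) lies on the centre line of the jaws, within the pads' length; the fingertips stand 17 mm ahead of it and the grasp point (between the pads) lies 2 mm behind it (robot.tip_reach is the distance from the TCP to the fingertips, in m); z points along the fingers, y is the direction in which the jaws open and shut (so a half turn about z gives the same grasp; the last joint's range is limited). The gripper opens to 85 mm and grips with 20 to 120 N. Pads are 22 mm wide; open, the fingers measure 114 mm over their backs; the gripper's body (76 mm by 85 mm) begins 54 mm behind the grasp point. The pads swing forward as they close: fully open they stand 13 mm farther back than shut.
Start: joints at [70.606, 17.813, 0.802, 86.603, -0.252, 75.585, -1.558], TCP at [0.161, -0.526, 0.248] pointing down, gripper open.
Joint ranges: [-154.91, 154.91], [-16.99, 109.72], [-72.82, 74.43], [7.12, 147.25], [-82.49, 262.49], [11.32, 116.49], [-174.64, 174.64]. Speed limits (degrees/s): [159.86, 159.86, 180, 180, 180, 180, 180].

INTERFACE

Orientations are given as [roll, pitch, yaw] about the fixed x, y, z axes, in that order (R = Rz(yaw) Ry(pitch) Rx(roll)).
In Python, from station import robot, fingers, vision, workorder, recognise gives the robot as it stands. Calls block until the motion is done:
- robot.move_to(position, orientation): joint-space move of the TCP to a pose.
- robot.line_to(position, orientation=None, velocity=0.15, f_stop=None): straight line of the TCP; orientation=None keeps the orientation; velocity is the mean speed in m/s. With f_stop (N) it stops when the force on the tool has changed by that much, and returns True; else False.
- robot.move_j(angles): joint-space move.
- fingers.gripper_to(opening, force=None): opening from 0.0 (shut) to 1.0 (fully open); force is the grip in N (None keeps the last); returns when the fingers have stopped.
- robot.pause(seconds).
- robot.inverse_kinematics(position, orientation): joint angles nearest the present ones, or None.
- vision.grab_frame(name): name is "side" or "top"; returns the picture (420x560x3 uint8, red, green, blue); there is no depth.
- vision.calibration(name): a dict with "mtx" (3x3 intrinsics, pixels), "k1" (the pictures are not rectified: a ray, as slopes to the right and down, at radius r is drawn at 1 + k1 r^2 times it, then the intrinsics apply), "extrinsics" (4x4, takes a point from world to camera coordinates). Camera axes: x right, y up, looking along -z (the intrinsics and any distortion apply to the point x, -y, -z); pixel columns grow to the right and rows downward; lengths in m; the calibration is good to about 2 mm. A picture is of the moment at which its call begins. calibration takes no time and is no camera call.
A pose or a line that the arm cannot do raises robot.PlanningError and nothing moves.
- workorder.close_job(): hands the job in, once; it reports no verdict.
Trained networks look in the newest picture that a camera, given by its name, has taken for a name from the list of things; names that differ only in an ending like _2 or _b are one class to them, and where a whole thing is asked for, a point or a joint stands for the part that bears it (a point fixed in the world has none). Each returns a list of dicts, best first, with "p" (0 to 1); they miss things now and then, are a little off and sometimes report something else, mostly with a low value. They report only what shows in the picture. A call takes as long as a camera call. They do not tell look-alikes from the thing itself.
- recognise(label, camera): "rect" ([centre column, centre row, width, height] in pixels, round what is visible of it).
Readings, each from a call of its own:
- robot.current_time_s(): time.
- robot.current_joint_positions(): joint angles.
- robot.current_dq(): joint speeds.
- robot.current_joint_torque(): joint torques, N m.
- robot.current_tool_pos(): TCP position.
- robot.current_eef_rot(): TCP orientation.
- robot.current_contact_force(): force on the tool from outside, world axes, zero at the start.
- robot.current_torque(): the same for the moment, N m.
- robot.current_finger_gap(): opening from 0.0 (shut) to 1.0 (fully open).
Only numpy, scipy, OpenCV 4.12 (cv2) and the standard library are available. Lean on these libraries where they do the work, as an engineer would, in place of code of your own. Each camera call takes 0.05 s, during which the arm holds its last target. There are 200 camera calls.

TASK

Sort the returned fittings on the counter: put every blue pipe coupling into the green stock box and then push the box's gate fully shut, so that it stays seated on its catch. Slide every rejected blind flange (the flat metal discs) over the far edge of the counter, without lifting it, so that it drops into the grey scrap tote standing below. Leave everything else on the counter where it is.

Things in the scene. Friction and masses are not known exactly. Their poses are not given: they have to be found in the camera images.
- stockbox: green steel stock box fixed on the counter, open at the top: outside 160 (its x) x 220 (its y) mm, walls 70 mm high, 5 mm thick, floor 6 mm thick. Origin: centre of its underside; z up. Its gate is on its -x side, which faces the robot's right (-y). A catch housing (30 mm long, 12 mm out, 57 mm high) is outside its +y wall, by the gate's free edge
- gate (a joint): opening angle of the box's green gate, rad: 0 = seated on the catch, starts 0.45 to 0.8, positive about z up. Panel 263 mm long, 10 mm thick, 5 to 71 mm above the counter. It stays where left (friction under 1 N at the edge), but from 0.11 to 0.045 a sprung roller resists (about 6 N at the edge) and springs it back; past 0.045 the roller pulls it in to 0 and holds it
- gate_hinge (a point): point on the gate's upright hinge axis, at the box's -y end, 36 mm above the counter; turns with the gate: its y axis points along the gate from the hinge to the free edge, its -x axis out of the gate's outer face. The outer face lies 10 mm to the -x side of this point. Shut, the gate runs along the box's +y and 43 mm past the box
- gate_edge (a point): top corner of the gate's outer face at its free edge (71 mm above the counter), turns with the gate
- tote: grey open scrap tote on a trolley below the counter's far edge: outside 340 (x, away from the robot) x 320 (y) mm, walls 6 mm thick, 120 mm deep. Origin: middle of its near rim, outer side, 50 mm below the counter top; the mouth reaches 340 mm in +x and 160 mm to either side of it. The straight far edge of the counter is at x = 0.66, just over the near rim; the place along y varies
- coupling0: good pipe coupling (there are two or three): a straight fitting 110 mm long, a blue six-sided nut 34 mm long and 49 mm across flats (57 mm across corners) at each end and a black round barrel between them, 36 mm diameter and 42 mm long. 0.12 to 0.21 kg. Origin: on its axis at mid length (25 mm above the counter as it lies); its x axis runs along it
- coupling1: good pipe coupling (there are two or three): a straight fitting 110 mm long, a blue six-sided nut 34 mm long and 49 mm across flats (57 mm across corners) at each end and a black round barrel between them, 36 mm diameter and 42 mm long. 0.12 to 0.21 kg. Origin: on its axis at mid length (25 mm above the counter as it lies); its x axis runs along it
- coupling2: good pipe coupling (there are two or three): a straight fitting 110 mm long, a blue six-sided nut 34 mm long and 49 mm across flats (57 mm across corners) at each end and a black round barrel between them, 36 mm diameter and 42 mm long. 0.12 to 0.21 kg. Origin: on its axis at mid length (25 mm above the counter as it lies); its x axis runs along it
- flange0: rejected blind flange (there are three or four): solid plain metal disc, diameter 92 mm, 16 mm thick, lying flat; 0.3 to 0.52 kg; too wide to grasp. Origin: centre of the disc, its z axis is the disc's axis
- flange1: rejected blind flange (there are three or four): solid plain metal disc, diameter 92 mm, 16 mm thick, lying flat; 0.3 to 0.52 kg; too wide to grasp. Origin: centre of the disc, its z axis is the disc's axis
- flange2: rejected blind flange (there are three or four): solid plain metal disc, diameter 92 mm, 16 mm thick, lying flat; 0.3 to 0.52 kg; too wide to grasp. Origin: centre of the disc, its z axis is the disc's axis
- flange3: rejected blind flange (there are three or four): solid plain metal disc, diameter 92 mm, 16 mm thick, lying flat; 0.3 to 0.52 kg; too wide to grasp. Origin: centre of the disc, its z axis is the disc's axis
- sealant: bystander, not to be disturbed: white sealant jar, 48 mm diameter, 75 mm high; origin: on its underside
- spray: bystander, not to be disturbed: grey spray can, 50 mm diameter, 160 mm high; origin: on its underside
- tape: bystander, not to be disturbed: roll of white tape, 60 mm diameter, 20 mm high; origin: on its underside
- mug: bystander, not to be disturbed: white mug, 80 mm diameter, 90 mm high; origin: on its underside
- spanner: bystander, not to be disturbed: open-ended spanner lying on the counter; origin: at mid length, underside
- tap: bystander, not to be disturbed: brass tap body, 60 mm diameter, 70 mm high; origin: on its underside
Things that resemble listed ones, but are neither listed nor needed, are in the scene too. What is shaped like the flange2 but yellow is not meant.

How it is judged (in metres and radians):
On the way, in this order (a step that is already met when the one before it is completed fails the run):
1. all the couplings are in the stock box (x of coupling0 in the frame of stockbox between -0.08 and 0.08 m and y of coupling0 in the frame of stockbox between -0.11 and 0.11 m and z of coupling0 in the frame of stockbox between 0 and 0.075 m and x of coupling1 in the frame of stockbox between -0.08 and 0.08 m and y of coupling1 in the frame of stockbox between -0.11 and 0.11 m and z of coupling1 in the frame of stockbox between 0 and 0.075 m and x of coupling2 in the frame of stockbox between -0.08 and 0.08 m and y of coupling2 in the frame of stockbox between -0.11 and 0.11 m and z of coupling2 in the frame of stockbox between 0 and 0.075 m), for 0.2 s.
2. then the gate is seated on its catch (value of joint gate below 0.025 rad), for 0.2 s.
At the end, for the whole second after the job is handed in: Every coupling lies at rest in the stock box (centre between its walls and below 75 mm), the gate is seated (under 0.025 rad), and every flange lies at rest inside the scrap tote (all of step 1 and x of flange0 in the frame of tote between 0.005 and 0.335 m and y of flange0 in the frame of tote between -0.155 and 0.155 m and z of flange0 in the frame of tote between -0.13 and -0.01 m and x of flange1 in the frame of tote between 0.005 and 0.335 m and y of flange1 in the frame of tote between -0.155 and 0.155 m and z of flange1 in the frame of tote between -0.13 and -0.01 m and x of flange2 in the frame of tote between 0.005 and 0.335 m and y of flange2 in the frame of tote between -0.155 and 0.155 m and z of flange2 in the frame of tote between -0.13 and -0.01 m and x of flange3 in the frame of tote between 0.005 and 0.335 m and y of flange3 in the frame of tote between -0.155 and 0.155 m and z of flange3 in the frame of tote between -0.13 and -0.01 m and value of joint gate below 0.025 rad and linear speed of each of coupling0, coupling1, coupling2, flange0, flange1, flange2, flange3 below 0.05 m/s); the robot touches nothing.
It fails at once if a flange is lifted more than 50 mm off the counter (height (world z) of any of flange0, flange1, flange2, flange3 above 0.06 m).
It fails at once if a bystander is moved more than 50 mm (distance of any of sealant, spray, tape, mug, spanner, tap from where it was at the start of the episode above 0.05 m).
Of coupling0, coupling1, coupling2 only 2 to 3 are there at a start; the rules pass over those that are not, and their reading is None.
Of flange0, flange1, flange2, flange3 only 3 to 4 are there at a start; the rules pass over those that are not, and their reading is None.
At some moment in a run one of coupling0, coupling1, coupling2, flange0, flange1, flange2, flange3 may be knocked a few centimetres aside while the robot is not near it.
Once in a run the grip may slacken for a moment while it holds something.
It also fails if it takes over 208 s, if anything falls off the work surface, if the arm or the gripper's body presses on something with over 40 N, if the wrist force passes 120 N, or if a joint passes its speed limit or range.

## Working session

There is one attempt and no reset: what is moved stays moved. The work goes in short steps, each a Python script; the robot and the scene stay as the last script left them, time stands still between calls to the robot, and variables do not carry over. Pictures are saved under pics/ and viewed, about 12 in all and at most 16, crops included, and the job is handed in when it is done.

```bash
ls; mkdir -p pics
cat > h.py <<'E'
import numpy as np, cv2
from station import robot, fingers, vision, workorder, recognise
def cal(n):
    c=vision.calibration(n); return np.array(c["mtx"]),c["k1"],np.array(c["extrinsics"])
def proj(n,p):
    K,k,E=cal(n); q=E@np.append(p,1.); s=np.array([q[0],-q[1]])/-q[2]; s=s*(1+k*(s@s)); return K[:2,:2]@s+K[:2,2]
def unproj(n,uv,z):
    K,k,E=cal(n); d=np.linalg.solve(K[:2,:2],np.array(uv,float)-K[:2,2]); s=d.copy()
    for _ in range(20): s=d/(1+k*(s@s))
    R=E[:3,:3]; o=-R.T@E[:3,3]; r=R.T@np.array([s[0],-s[1],-1.]); return o+r*(z-o[2])/r[2]
def save(n,f):
    im=vision.grab_frame(n); cv2.imwrite(f,np.ascontiguousarray(im[:,:,::-1])); return im
E
python3 - <<'E'
from h import *
for n in ("top","side"):
    im=save(n,f"pics/{n}0.png"); K,k,E=cal(n); print(n,K.tolist(),k,(-E[:3,:3].T@E[:3,3]).round(3))
    for l in ["coupling0","flange0","stockbox","gate","tote","sealant","spray","tape","mug","spanner","tap"]:
        for d in recognise(l,n):
            print(l,round(d["p"],2),np.round(d["rect"]).astype(int).tolist(),unproj(n,d["rect"][:2],0.02)[:2].round(3))
print(robot.current_time_s())
E
```

```text
pics
top [[521.5759837395345, 0.0, 286.3522200094631], [0.0, 521.5759837395345, 207.89084173810386], [0.0, 0.0, 1.0]] 0.04559652846972669 [0.123 0.002 1.601]
coupling0 0.85 [350, 215, 38, 25] [ 0.386 -0.187]
coupling0 0.84 [406, 206, 40, 27] [ 0.413 -0.359]
coupling0 0.82 [305, 204, 38, 21] [ 0.422 -0.049]
flange0 0.96 [347, 172, 30, 29] [ 0.523 -0.18 ]
flange0 0.79 [431, 163, 33, 31] [ 0.548 -0.442]
flange0 0.72 [301, 161, 26, 30] [ 0.557 -0.038]
flange0 0.6 [404, 281, 30, 32] [ 0.186 -0.343]
flange0 0.58 [388, 164, 30, 30] [ 0.546 -0.31 ]
stockbox 0.78 [200, 179, 102, 87] [0.503 0.278]
stockbox 0.47 [373, 246, 19, 20] [ 0.291 -0.254]
gate 0.64 [236, 184, 42, 83] [0.484 0.164]
tote 0.92 [333, 87, 115, 89] [ 0.801 -0.141]
sealant 0.61 [275, 139, 15, 22] [0.631 0.044]
spray 0.73 [122, 202, 36, 21] [0.433 0.514]
spray 0.25 [234, 184, 40, 86] [0.485 0.172]
tape 0.65 [374, 246, 18, 17] [ 0.29  -0.255]
tape 0.46 [201, 180, 103, 91] [0.501 0.274]
mug 0.72 [156, 246, 42, 32] [0.295 0.406]
spanner 0.9 [452, 228, 25, 59] [ 0.343 -0.494]
tap 0.78 [137, 167, 24, 16] [0.542 0.475]
tap 0.42 [234,
[... 382 characters left out ...]
lange0 0.93 [250, 197, 30, 18] [ 0.552 -0.031]
flange0 0.8 [285, 187, 27, 16] [ 0.515 -0.156]
flange0 0.77 [326, 161, 27, 12] [ 0.536 -0.415]
stockbox 0.73 [380, 169, 29, 11] [ 0.348 -0.472]
stockbox 0.64 [194, 250, 148, 83] [0.466 0.276]
stockbox 0.61 [287, 185, 30, 18] [ 0.517 -0.17 ]
stockbox 0.6 [362, 198, 16, 14] [ 0.282 -0.245]
gate 0.78 [218, 225, 98, 35] [0.508 0.148]
tote 0.74 [209, 185, 115, 58] [ 0.714 -0.009]
sealant 0.95 [218, 194, 11, 32] [0.645 0.015]
sealant 0.48 [321, 192, 42, 27] [ 0.404 -0.2  ]
spray 0.79 [131, 274, 35, 69] [0.501 0.442]
tape 0.55 [362, 199, 18, 15] [ 0.279 -0.24 ]
mug 0.87 [203, 291, 45, 54] [0.323 0.374]
spanner 0.4 [380, 168, 31, 12] [ 0.352 -0.479]
1.2
```

Run:
```python
import cv2
t=cv2.imread("pics/top0.png")[30:310,100:500]; s=cv2.imread("pics/side0.png")[130:340,80:420]
cv2.imwrite("pics/tc.png",cv2.resize(t,None,fx=2,fy=2,interpolation=cv2.INTER_CUBIC))
cv2.imwrite("pics/sc.png",cv2.resize(s,None,fx=2.3,fy=2.3,interpolation=cv2.INTER_CUBIC))
```

```text
(no output)
```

View pics/tc.png

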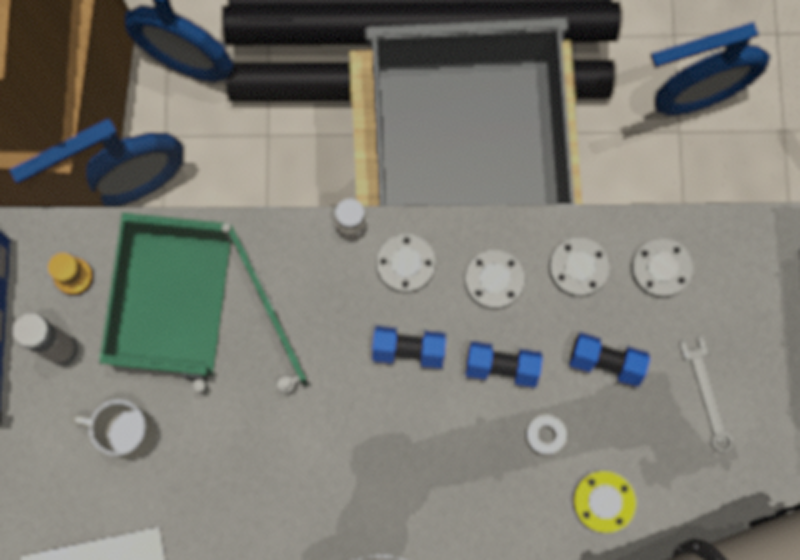

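View pics/sc.png

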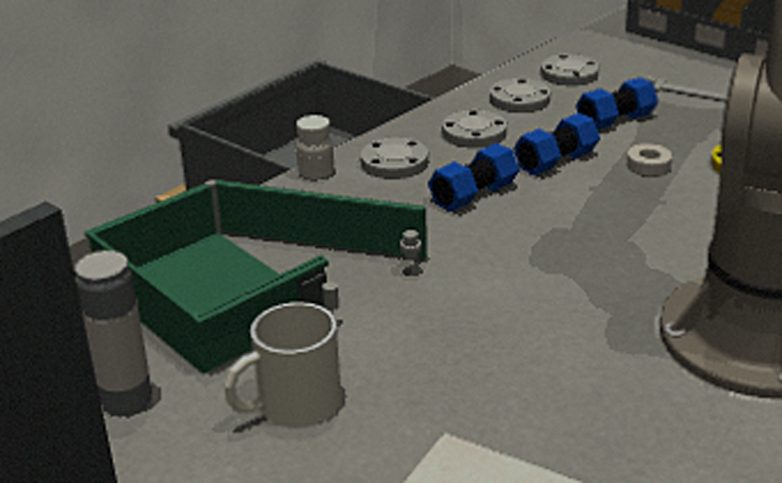

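The top view (crop px, 2x) shows:
- **Couplings:** three blue ones at (408,347), (504,364) and (609,360).
- **Flanges:** four grey discs at (406,262), (495,278), (580,266) and (662,267).
- **Flange look-alike:** a yellow disc at (605,501), which I'll leave alone.
- **Coupling look-alikes:** none on the counter. The blue stools are on the floor.
- **Box and gate:** the box spans about (105–232, 215–375). The gate's hinge is at (232,230) and its free edge at (305,382).
- **Tote:** the mouth spans columns 372–570.

Next I'll measure these positions.

```bash
cat >> h.py <<'E'
def couplings(n="top",im=None):
    im=vision.grab_frame(n) if im is None else im
    hsv=cv2.cvtColor(im,cv2.COLOR_RGB2HSV); m=cv2.inRange(hsv,(105,140,60),(125,255,255)); m[:130]=0
    k,_,st,c=cv2.connectedComponentsWithStats(m); P=[unproj(n,c[i],0.033)[:2] for i in range(1,k) if 60<st[i,4]<400]
    out=[]
    for i in range(len(P)):
        for j in range(i):
            d=P[i]-P[j]
            if .06<np.linalg.norm(d)<.092: out.append(((P[i]+P[j])/2,np.degrees(np.arctan2(d[1],d[0]))%180,np.linalg.norm(d)))
    return out
def flanges(n="top"):
    im=vision.grab_frame(n); g=cv2.cvtColor(im,cv2.COLOR_RGB2GRAY); hsv=cv2.cvtColor(im,cv2.COLOR_RGB2HSV)
    out=[]
    for d in recognise("flange0",n):
        u,v,w,h=d["rect"]; q=unproj(n,(u,v),.016)
        a=hsv[int(v-10):int(v+10),int(u-10):int(u+10),1].mean()
        out.append((q[:2].round(3),round(d["p"],2),round(float(a))))
    return out
E
python3 - <<'E'
from h import *
for c in couplings(): print(c)
for f in flanges(): print(f)
px=lambda x,y:(x/2+100-.25,y/2+30-.25)
for nm,p,z in [("FL",(122,216),.07),("FR",(230,230),.07),("NL",(103,363),.07),("NR",(211,375),.07),("gatefree",(305,383),.071),("hingeG",(232,229),.071),("toteNL",(377,205),-.17),("toteNR",(559,205),-.17),("toteFL",(372,30),-.05),("toteFR",(564,24),-.05),("edge",(420,206),0),("knob",(285,382),.05),("sealant",(350,208),.075),("knob2",(199,385),.05)]:
    print(nm,unproj("top",px(*p),z)[:2].round(3))
E
```

```text
(array([ 0.42142793, -0.04496569]), np.float64(83.66348747715094), np.float64(0.07364766113615466))
(array([ 0.40862669, -0.11745058]), np.float64(76.31657540299588), np.float64(0.07386861393518684))
(array([ 0.39985577, -0.35092523]), np.float64(72.20113291939697), np.float64(0.07449831717883436))
(array([ 0.39368403, -0.18974311]), np.float64(80.32673800986576), np.float64(0.07386319004035206))
(array([ 0.562, -0.038]), 0.91, 10)
(array([ 0.186, -0.339]), 0.8, 76)
(array([ 0.53, -0.18]), 0.69, 10)
(array([ 0.546, -0.446]), 0.69, 13)
(array([ 0.552, -0.316]), 0.56, 12)
FL [0.62  0.391]
FR [0.597 0.226]
NL [0.393 0.411]
NR [0.374 0.25 ]
gatefree [0.361 0.11 ]
hingeG [0.599 0.223]
toteNL [0.716 0.002]
toteNR [ 0.714 -0.32 ]
toteFL [0.985 0.009]
toteFR [ 0.993 -0.317]
edge [ 0.657 -0.067]
knob [0.366 0.142]
sealant [0.63  0.043]
knob2 [0.362 0.271]
```

```bash
cat >> h.py <<'E'
C=np.array([.496,.320]); BY=83.5
def ori(p,yaw):
    q0=np.array(robot.current_joint_positions()); best=None
    for k in (-360,-180,0,180,360):
        o=[180,0,yaw+k]; q=robot.inverse_kinematics(p,o)
        if q is not None:
            q=np.array(q); s=np.abs(q-q0).max()+(200 if abs(q[6])>150 else 0)
            if best is None or s<best[0]: best=(s,o)
    return best[1]
def go(x,y,z,yaw):
    p=[float(x),float(y),float(z)]; robot.move_to(p,ori(p,yaw))
def slot(s):
    a=np.radians(BY+90); return C+s*np.array([np.cos(a),np.sin(a)])
def pick(xy,a):
    fingers.gripper_to(1.0); go(*xy,.14,a); robot.line_to([*map(float,xy),.023],velocity=.12)
    fingers.gripper_to(0.0,force=60); g=robot.current_finger_gap()
    robot.line_to([*map(float,xy),.17],velocity=.2); print("grip",g,robot.current_finger_gap())
def place(s):
    x,y=map(float,slot(s)); go(x,y,.17,BY); print("gap",robot.current_finger_gap())
    hit=robot.line_to([x,y,.036],velocity=.12,f_stop=15); print("hit",hit,robot.current_tool_pos()[2],"gap",robot.current_finger_gap())
    fingers.gripper_to(.55); robot.line_to([x,y,.17],velocity=.2)
E
python3 - <<'E'
from h import *
pick((.4214,-.045),83.7); print(robot.current_time_s())
place(-.064); print(robot.current_time_s())
go(.42,.05,.25,83); save("top","pics/t1.png")
for c in couplings(): print(c)
E
python3 -c "
import cv2
cv2.imwrite('pics/t1c.png',cv2.resize(cv2.imread('pics/t1.png')[30:310,100:500],None,fx=2,fy=2))"
```

```text
grip 0.4017931729881826 0.4037136343317493
6.1083
gap 0.40260265286598085
hit True 0.03961156400668914 gap 0.3994501517564023
9.6417
(array([0.55638561, 0.31438012]), np.float64(82.93991913223263), np.float64(0.07538270581952855))
(array([ 0.40002845, -0.350919  ]), np.float64(72.44550473417787), np.float64(0.07457752537402895))
(array([ 0.39379753, -0.18960956]), np.float64(80.3796160354594), np.float64(0.07376793357341781))
```

View pics/t1c.png

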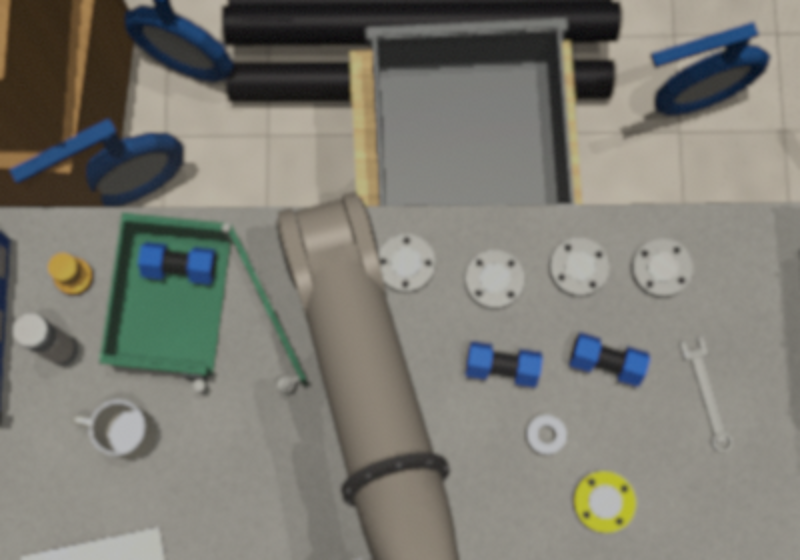

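The first coupling is in the box at crop (177,263). The other two couplings and the flanges haven't moved.

```bash
python3 - <<'E'
from h import *
for i,s in enumerate((0.,.064)):
    cs=[c for c in couplings() if c[0][1]<.15 and c[2]>.07]; 
    cs=sorted(cs,key=lambda c:-c[0][1]); print(cs)
    c=cs[0]; pick(c[0],c[1]); place(s); print(robot.current_time_s())
    go(.42,.05,.25,83)
go(.40,-.05,.25,0)
save("top","pics/t2.png")
for c in couplings(): print(c)
for f in flanges(): print(f)
E
python3 -c "
import cv2
cv2.imwrite('pics/t2c.png',cv2.resize(cv2.imread('pics/t2.png')[30:310,100:500],None,fx=2,fy=2))"
```

```text
[(array([ 0.39381908, -0.18975599]), np.float64(80.18350496218657), np.float64(0.07366675358109859)), (array([ 0.40010575, -0.35095496]), np.float64(72.38588490361954), np.float64(0.07437133257812464))]
grip 0.40123948549242205 0.40435869584496625
gap 0.4036910275931188
hit False 0.037005276464863755 gap 0.4019495176964141
19.25
[(array([ 0.40004758, -0.3509281 ]), np.float64(72.48382292615285), np.float64(0.07438743199157254))]
grip 0.40520008189383966 0.40186981282849865
gap 0.4001246682212963
hit True 0.04626130137695896 gap 0.3993477221061076
29.3917
(array([0.55621437, 0.31417944]), np.float64(83.45927729538208), np.float64(0.0750983990396024))
(array([0.53001751, 0.35606114]), np.float64(171.4585748621756), np.float64(0.06163169532519362))
(array([0.52166213, 0.28139625]), np.float64(171.50560578178627), np.float64(0.0612216538614769))
(array([0.49546527, 0.32327795]), np.float64(83.77033156999218), np.float64(0.0751640454949304))
(array([0.46826693, 0.3636695 ]), np.float64(174.46394891267656), np.float64(0.06284618760479599))
(array([0.46021738, 0.28866496]), np.float64(174.96332305735726), np.float64(0.06258107020720824))
(array([0.43301903, 0.32905651]), np.float64(83.9777573389687), np.float64(0.0757066958315512))
(array([ 0.547, -0.442]), 0.88, 13)
(array([ 0.522, -0.187]), 0.84, 10)
(array([ 0.547, -0.315]), 0.84, 12)
(array([ 0.191, -0.339]), 0.65, 77)
```

View pics/t2c.png

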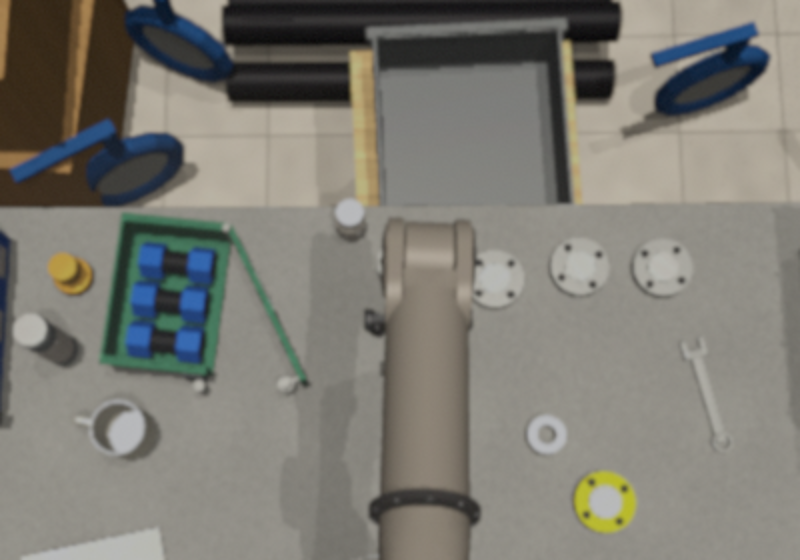

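All three couplings lie flat in the box, at crop (177,263), (168,302) and (164,342). Next I'll shut the gate.

Run:
```python
from h import *
H=np.array([.599,.223]); r=.225
def pt(th,d):
    a=np.radians(83.5+90)+th; u=np.array([np.cos(a),np.sin(a)]); n=np.array([-u[1],u[0]])
    return H+r*u+(.021+d)*n
fingers.gripper_to(0.)
x,y=pt(.556,.045); yaw=88; go(x,y,.15,yaw); robot.line_to([float(x),float(y),.045])
for th in (.55,.45,.35,.25,.17,.1,.05,0,-.05,-.09):
    x,y=map(float,pt(th,0)); h=robot.line_to([x,y,.045],velocity=.08,f_stop=25)
    print(th,h,np.round(robot.current_contact_force(),1))
    if h: break
robot.pause(.3)
x,y=map(float,pt(.25,.03)); robot.line_to([x,y,.045]); robot.line_to([x,y,.2],velocity=.25)
go(.40,-.1,.25,0); im=save("top","pics/t3.png"); save("side","pics/s3.png"); print(robot.current_time_s())
a=cv2.resize(cv2.imread('pics/t3.png')[110:240,140:300],None,fx=2.5,fy=2.5); b=cv2.resize(cv2.imread('pics/s3.png')[180:310,110:270],None,fx=2.5,fy=2.5)
cv2.imwrite("pics/c3.png",np.hstack([a,b]))
```

```text
0.55 False [-0.6 -0.9 -0.5]
0.45 False [ 0.1 -0.8 -0.3]
0.35 False [ 0.2 -1.2  0.4]
0.25 False [0.5 0.7 0.6]
0.17 False [-0.2 -0.1 -0.3]
0.1 False [ 0.4 -0.5  0.1]
0.05 False [ 0.3 -0.   0.1]
0 False [-1.9 -6.9  1.4]
-0.05 False [-1.5 -9.1  4.4]
-0.09 True [ 0.7 -0.2  1. ]
40.7333
```

View pics/c3.png

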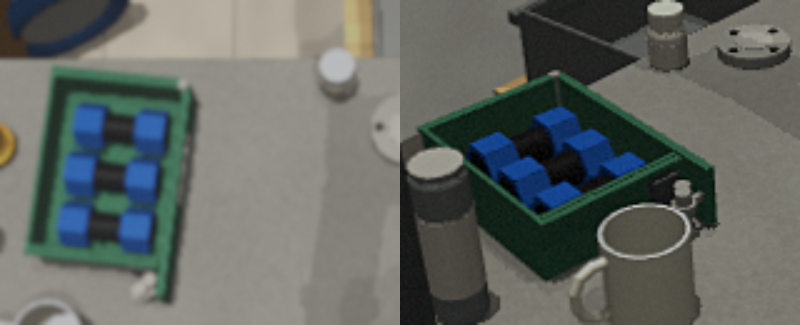

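The gate looks parallel to the box and shut. The last stop reading was ambiguous, so I'll press once more to confirm it's seated.

Run:
```python
from h import *
H=np.array([.599,.223]); r=.225
def pt(th,d):
    a=np.radians(83.5+90)+th; u=np.array([np.cos(a),np.sin(a)]); n=np.array([-u[1],u[0]])
    return H+r*u+(.021+d)*n
x,y=pt(.2,.03); go(x,y,.15,85); robot.line_to([float(x),float(y),.045])
x,y=map(float,pt(0,0)); h=robot.line_to([x,y,.045],velocity=.1,f_stop=20); print(h)
if not h:
    x,y=map(float,pt(-.2,0)); h=robot.line_to([x,y,.045],velocity=.04,f_stop=20)
p=np.array(robot.current_tool_pos()); print(h,p.round(4),np.round(robot.current_contact_force(),1), [(t,np.round(pt(t,0),4)) for t in (-.05,-.09,-.12)])
robot.pause(.3); print(np.round(robot.current_contact_force(),1))
x,y=map(float,pt(.25,.03)); robot.line_to([x,y,.045]); robot.line_to([x,y,.2],velocity=.25)
go(.36,.05,.25,0)
for f in flanges(): print(f)
print(robot.current_time_s())
```

```text
False
True [0.3734 0.2326 0.0433] [ 0.  -1.8 -0.1] [(-0.05, array([0.3736, 0.2389])), (-0.09, array([0.3744, 0.2479])), (-0.12, array([0.3752, 0.2546]))]
[-1.1 -1.4  0.5]
(array([ 0.555, -0.039]), 0.93, 10)
(array([ 0.186, -0.336]), 0.8, 77)
(array([ 0.554, -0.312]), 0.79, 12)
(array([ 0.541, -0.447]), 0.7, 13)
(array([ 0.525, -0.182]), 0.59, 10)
46.9417
```

Run:
```python
from h import *
im=save("top","pics/t4.png"); save("side","pics/s4.png")
def edge(th,z=.071,r=.263):
    H=np.array([.599,.223]);a=np.radians(173.5)+th; u=np.array([np.cos(a),np.sin(a)]); return np.append(H+r*u+.01*np.array([-u[1],u[0]]),z)
for n,f,(r0,r1,c0,c1) in (("top","t4",(120,230,190,260)),("side","s4",(190,290,170,270))):
    c=cv2.resize(cv2.imread(f"pics/{f}.png")[r0:r1,c0:c1],None,fx=5,fy=5,interpolation=cv2.INTER_CUBIC)
    for th,col in ((0,(0,0,255)),(.05,(0,255,255)),(.11,(255,0,255))):
        u=proj(n,edge(th)); cv2.circle(c,tuple(int(v) for v in ((u-[c0,r0])*5+2)),3,col,-1)
    cv2.imwrite(f"pics/{f}c.png",c)
a=cv2.imread("pics/t4c.png");b=cv2.imread("pics/s4c.png"); b=cv2.copyMakeBorder(b[:550],0,max(0,550-b.shape[0]),0,0,cv2.BORDER_CONSTANT)
cv2.imwrite("pics/c4.png",np.hstack([a,b])[:, :800])
```

```text
(no output)
```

View pics/c4.png

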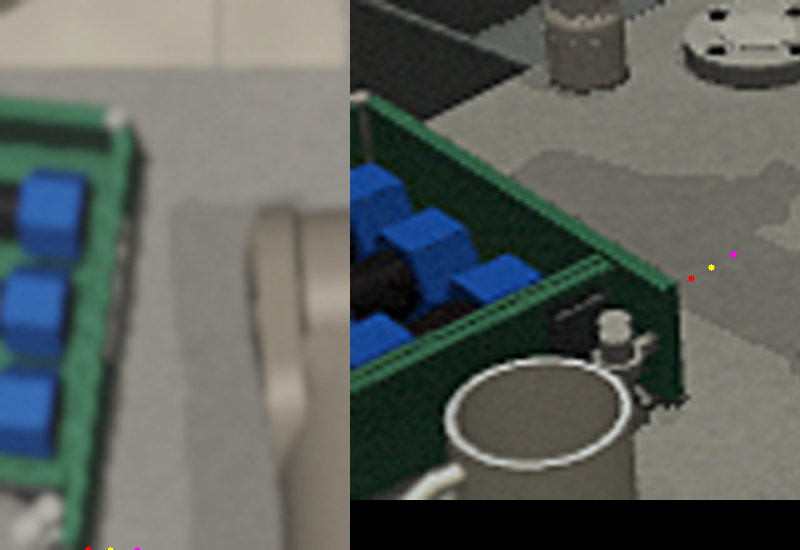

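The gate top runs flush with the box end wall (side panel (600,260)→(675,285)) with no gap. The hard contact also came at the closed position, so the gate is seated. Next I'll push the flanges, cradling each between the two fingertips, starting with the second one.

```bash
cat >> h.py <<'E'
def push(c,phi,L,vel=.08,zt=None,up=True):
    """cradle-push disc at c along phi (deg) by L m of disc centre travel"""
    d=np.array([np.cos(np.radians(phi)),np.sin(np.radians(phi))]); c=np.array(c)
    s=c-.076*d; e=c+(L-.049)*d; fingers.gripper_to(.6)
    go(*s,.08,phi); robot.line_to([*map(float,s),.013],velocity=.05,f_stop=5)
    z=robot.current_tool_pos()[2]+.004; robot.line_to([*map(float,s),z],velocity=.05)
    h=robot.line_to([*map(float,e),z],velocity=vel,f_stop=30)
    print("z",z,"stop",h,np.round(robot.current_tool_pos(),3),np.round(robot.current_contact_force(),1))
    if up: 
        p=np.array(robot.current_tool_pos()); robot.line_to([*map(float,p[:2]-.03*d),z],velocity=.15); p=robot.current_tool_pos(); robot.line_to([p[0],p[1],.15],velocity=.25)
E
python3 - <<'E'
from h import *
push((.527,-.182),0,.18)
go(.36,-.05,.25,0); save("top","pics/t5.png"); print(robot.current_time_s())
for f in flanges(): print(f)
cv2.imwrite('pics/t5c.png',cv2.resize(cv2.imread('pics/t5.png')[30:310,100:500],None,fx=2,fy=2))
E
```

```text
z 0.01786555297192849 stop False [ 0.658 -0.182  0.018] [-1.  -0.7  0.7]
55.2667
(array([ 0.545, -0.313]), 0.71, 12)
(array([ 0.691, -0.161]), 0.65, 14)
(array([ 0.564, -0.037]), 0.63, 24)
(array([ 0.183, -0.335]), 0.56, 76)
```

View pics/t5c.png

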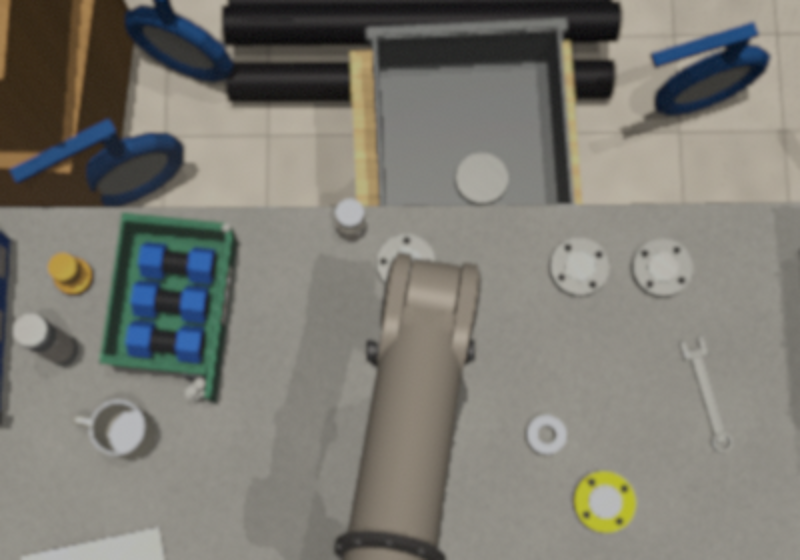

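The first flange lies flat in the tote at (482,178), upside down, and nothing else has moved. Next I'll push flanges A (406,260) and C (580,266).

```bash
cat >> h.py <<'E'
def near(c,tol=.06):
    F=[np.array(f[0]) for f in flanges() if f[2]<50 and f[0][0]<.64]; F=[f for f in F if np.linalg.norm(f-c)<tol]
    return F[0] if F else None
E
python3 - <<'E'
from h import *
push((.559,-.038),-20,.165)
go(.36,.12,.25,0); print("A left?",near((.559,-.038),.1))
c=near((.55,-.314)); print("C",c)
if c is None: c=near((.55,-.314)); print(c)
phi=np.degrees(np.arctan2(-.235-c[1],.66-c[0])); push(c,phi,(.66-c[0])/np.cos(np.radians(phi))+.05)
go(.36,.12,.25,0); save("top","pics/t6.png"); print(robot.current_time_s())
for f in flanges(): print(f)
cv2.imwrite('pics/t6c.png',cv2.resize(cv2.imread('pics/t6.png')[30:310,100:500],None,fx=2,fy=2))
E
```

```text
z 0.017868470251158106 stop False [ 0.668 -0.078  0.018] [-0.   0.6 -0.9]
A left? None
C [ 0.552 -0.312]
z 0.017956752942608328 stop False [ 0.661 -0.235  0.018] [-0.3 -0.   0.2]
72.275
(array([ 0.184, -0.336]), 0.95, 76)
(array([ 0.688, -0.165]), 0.79, 14)
(array([ 0.68, -0.2 ]), 0.71, 14)
(array([ 0.549, -0.445]), 0.71, 13)
(array([ 0.689, -0.074]), 0.56, 14)
```

View pics/t6c.png

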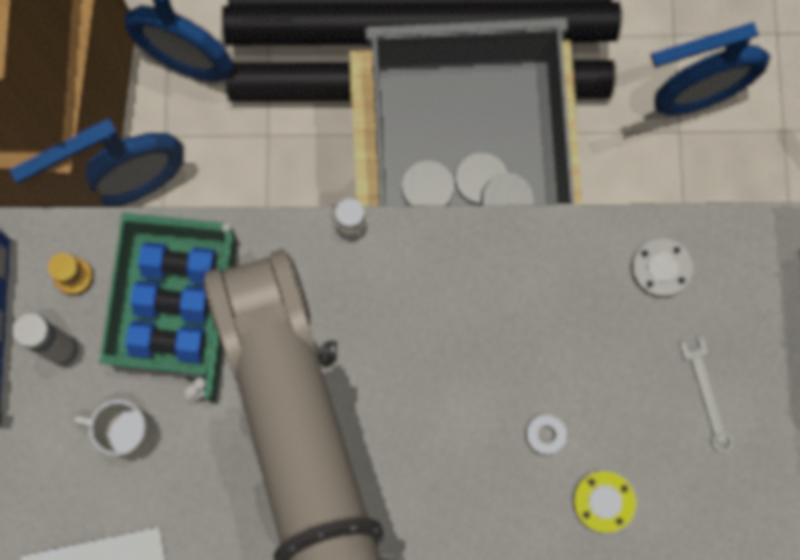

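Three flanges are in the tote, at (428,185), (482,177) and (507,193). The last is at (662,267); I'll push it sideways first, then over the edge.

Run:
```python
from h import *
c=np.array([.547,-.445]); m=near(c); print(m); c=m if m is not None else c
t=np.array([.565,-.2]); v=t-c; push(c,np.degrees(np.arctan2(v[1],v[0])),np.linalg.norm(v))
go(.36,.12,.25,0); F=[np.array(f[0]) for f in flanges() if f[2]<50 and f[0][0]<.64]; print(F)
if len(F)==1 and -.26<F[0][1]<-.1: push(F[0],0,.66-F[0][0]+.05)
go(.36,-.05,.25,0); save("top","pics/t7.png"); save("side","pics/s7.png"); print(robot.current_time_s())
for f in flanges(): print(f)
a=cv2.resize(cv2.imread('pics/t7.png')[30:310,100:500],(400,280)); b=cv2.resize(cv2.imread('pics/s7.png')[130:340,80:420],(400,280))
cv2.imwrite('pics/c7.png',np.hstack([cv2.imread('pics/t7.png')[30:310,100:500],b]))
```

```text
[ 0.55  -0.447]
z 0.018026288036360874 stop False [ 0.562 -0.249  0.018] [-0.3 -3.3 -1.2]
[array([ 0.561, -0.205])]
z 0.017895295668942955 stop False [ 0.661 -0.205  0.018] [ 0.4 -0.   0.6]
90.925
(array([ 0.182, -0.339]), 0.94, 75)
(array([ 0.691, -0.074]), 0.83, 14)
(array([ 0.699, -0.164]), 0.71, 14)
(array([ 0.676, -0.194]), 0.52, 14)
(array([ 0.678, -0.221]), 0.43, 13)
(array([0.483, 0.251]), 0.39, 90)
```

View pics/c7.png

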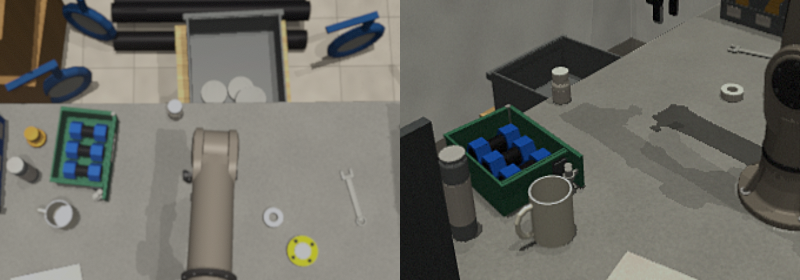

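```bash
python3 -c "
import cv2
cv2.imwrite('pics/c8.png',cv2.resize(cv2.imread('pics/t7.png')[60:150,270:400],None,fx=5,fy=5,interpolation=cv2.INTER_CUBIC))"
```

```text
(no output)
```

View pics/c8.png

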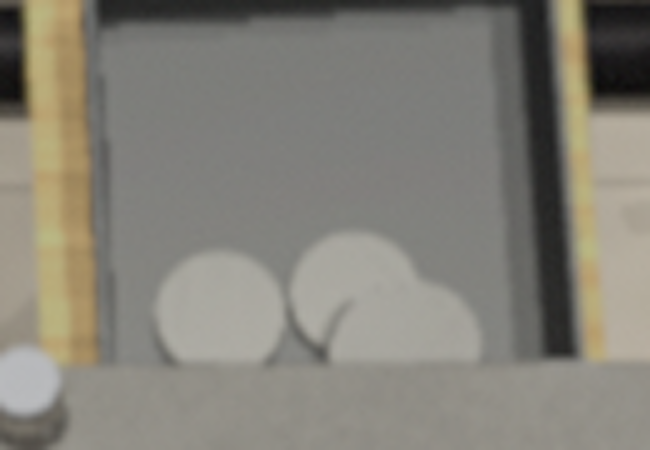

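All four flanges are off the counter and inside the tote. The lower-right blob at (405,325) is wider than one disc because the fourth lies over the third. The gate is still shut and the arm is clear of everything, so I'm handing in.

Run:
```python
from h import *
print([np.round(c[0],3) for c in couplings() if c[2]>.07],robot.current_time_s()); workorder.close_job()
```

```text
[array([0.556, 0.314]), array([0.495, 0.323]), array([0.433, 0.329])] 91.075
the job is handed in; nothing more can be done
```

I sorted all the fittings and handed the job in at 91 s of the allowed 208 s. No verdict comes back, so what follows is from my own checks.

- **Couplings:** all three lie side by side in the stock box. The last picture before hand-in gave them at (0.556, 0.314), (0.495, 0.323) and (0.433, 0.329).
- **Gate:** it is pushed shut. The force readings after both pushes were ambiguous, so I checked it in a side picture: it sits flush with the box end wall, with no gap. I had no direct reading of the gate angle.
- **Flanges:** all four went over the far edge with a sideways push, never lifted by the gripper. Three show clearly in the tote. The fourth appears to lie over the third, near the counter edge, so I saw it only as a wider shape, not as a separate disc.
- **Everything else:** the yellow disc and the bystanders look unmoved in the last pictures.

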